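# Slide the flat cover over the organiser's compartment and snap it in

### The job

Close the open compartment of the desk organiser with its loose flat cover: slide the cover along the organiser's flat deck, without lifting it off, until it drops between the cheeks into the compartment mouth, then press its rear edge down past the sprung catch so that it lies level on the ledge with the catch sprung back over it. Do not force it, and leave the can, the stapler and the roll of labels that stand nearest the organiser where they are.

Things in the scene. Friction and masses are not known exactly. Their poses are not given: they have to be found in the camera images.
- organiser: Low grey plastic desk organiser, 262 x 170 mm, fixed to the desk. Origin on the desk, between its two halves; +x is the sliding direction, from deck to compartment; +z up. Deck: flat solid top at z = 50 mm, x = -150 to 0, y = -85 to +85. Compartment: x = 0 to 103.5, y = -62 to +62, open on top; a fixed eraser and memory stick lie on its floor, below the ledge.
- cover: Loose plain aluminium plate, 100 mm (its x) by 120 mm (its y) by 8 mm thick, 0.13 to 0.25 kg; lies flat on the deck, a little turned and to one side. Origin: centre of its underside, z up. Its 120 mm width goes across the compartment with 2 mm play each side, its 100 mm length along the slide with 3.5 mm play in all; end for end alike.
- seat (a point): Centre of the seated place in the compartment, at the height of the black ledge (22 mm below the deck, 10 to 12 mm wide, along both sides and the far end): the cover's origin belongs here; axes as the organiser's.
- deck_edge (a point): Middle of the deck's edge at the compartment (x = 0, y = 0, z = 50 mm of the organiser); axes as the organiser's. Cheeks on either side of the compartment (y = 62 to 85 mm) stand 10 mm above the deck, and begin on the deck with flared guides 10 mm tall, from x = -31 (inner faces at y = +-71) to x = 0 (y = +-62).
- catch (a joint): Black sprung catch, 40 mm wide, mid deck edge. Its nose projects 7 mm over the compartment: sloped on top from deck level down to its tip 12 mm lower, flat underneath, 2 mm above a seated cover. 0 = at rest, grows (rad) as the nose is pushed back: 0.1 to 0.25 as the cover's rear edge passes, taking 5 to 15 N on the cover's rear part; then it springs back to 0 above the cover.
- drink_can: Bystander: drink can, 66 mm diameter, 114 mm tall, upright; origin at the centre of its underside.
- stapler: Bystander: blue and black stapler, 145 x 36 x 48 mm, lying on the desk between the organiser and the robot (another one lies far back); origin at the centre of its underside.
- label_roll: Bystander: white roll of labels standing on end, the one nearest the organiser (another stands far back), 64 mm diameter, 58 mm tall; origin at the centre of its underside.
- far_wall (a point): Top middle of the inner face of the compartment's far wall (x = 103.5, y = 0, z = 60 mm of the organiser), the stop for the cover's front edge; axes as the organiser's.
Not all that is in view belongs to the job. Of the things shaped like the cover, the aluminium one is meant.

How it is judged:
By the outcome, as a careful person would: the job done as asked, in the order asked, and still so for the second after the job is handed in, with the robot touching nothing.
It also fails if it takes over 61 s, if anything falls off the work surface, if the arm or the gripper's body presses on something with over 40 N, if the wrist force passes 120 N, or if a joint passes its speed limit or range.

### The arm

A 7-joint arm with a two-finger parallel gripper is mounted at the origin on a cart in front of the work surface, level with it; the furniture and walls round the work are solid. World frame = base frame: x ahead of the robot, y to its left, z up, the work surface at z = 0. Lengths are in m, angles in rad, forces in N, time in s.
With the tool pointing down it reaches from about 0.425 to 0.925 m from the base axis. Payload 6.8 kg.
Tool frame: the origin (TCP) lies at the very end of the fingers, on their centre line; the grasp point (between the pads) lies 19 mm behind it (grip_point_offset is the distance from the TCP to the grasp point, in m); z points along the fingers, y is the line along which they close (so a half turn about z gives the same grasp; the last joint's range is limited). The gripper opens to 85 mm and grips with 20 to 120 N. Pads are 22 mm wide; open, the fingers measure 114 mm over their backs; the gripper's body (76 mm by 85 mm) begins 54 mm behind the grasp point. The pads swing forward as they close: fully open they stand 13 mm farther back than shut.
Start: joints at [1.1, 0.477, 0.022, 1.555, -0.011, 1.109, -0.083], TCP at [0.24, -0.631, 0.231] pointing down, gripper open.
Joint ranges: [-2.96, 2.96], [-0.34, 2.1], [-1.41, 1.46], [0.24, 2.44], [-1.37, 4.51], [0.17, 1.92], [-2.96, 2.96]. Speed limits (rad/s): [2.39, 2.39, 3.14, 3.14, 3.14, 3.14, 3.14].

### API

Orientations are given as a unit quaternion [w, x, y, z].
In Python, from station import * gives the robot as it stands.
- The arm moves only by the tool carry_out, never from a script. Its argument "rows" is text: rows parted by semicolons, each of 4 numbers parted by spaces: the shift along the world's x, y, z in mm, then the turn about the world's z in degrees. In form: dx dy dz yaw; .... A call has 1 to 10 rows; each row shifts and turns the commanded pose from where the row before left it; what a row does not reach is not made up. A row lasts 1/8 s, in which the tool goes at most 62.5 mm and 10.7 degrees, less where a joint would pass 70% of its speed; a pose out of reach is approached as far as the arm can. A call is refused whole if a number of a shift passes 62.5 or a number of a turn 10.7, either way. A call with a gripper value outside its range is refused whole. "claw" is the finger opening in mm, from 0 to 85.4, set as the call begins (left out, the last holds). The fingers move at their own pace and stop on an object; "force" is the grip in N (left out, the last holds). Time passes only in rows, so rows that do not move let the fingers close. It gives the time, the measured TCP pose, the force, the opening and the grip force at its end, in the units of the state.
- get_obs(): the state, without advancing time (a new reading comes with each control period).
- read_camera(name): name is "side" or "top"; returns a dict with "img" (400x640x3 uint8, blue, green, red), "fov_y" (degrees; the focal length in pixels is half the picture's height over the tangent of half this angle, whatever the lens; pixels are square), "cx", "cy" (the principal point, pixels), "world_to_cam" (4x4, takes a point from world to camera coordinates). Camera axes: x right, y up, looking along -z (the intrinsics and any distortion apply to the point x, -y, -z); pixel columns grow to the right and rows downward; lengths in m; the calibration is good to about 2 mm. A picture is of the moment at which its call begins. There is no depth.
- hand_in(): hands the job in; it is judged then, once.
Trained networks look in the newest picture that a camera, given by its name, has taken for a name from the list of things; names that differ only in an ending like _2 or _b are one class to them, and where a whole thing is asked for, a point or a joint stands for the part that bears it (a point fixed in the world has none). Each returns a list of dicts, best first, with "confidence" (0 to 1); they miss things now and then, are a little off and sometimes report something else, mostly with a low value. They report only what shows in the picture. A call takes as long as a camera call. They do not tell look-alikes from the thing itself.
- recognise(camera, thing): "centre" ([column, row] in pixels, amid what is visible of it).
- outline_of(camera, thing): "pixels" (400x640 bool, what is visible of it) and "centre" ([column, row] in pixels, amid what is visible of it).
- place_of(camera, thing): "centre" ([column, row] in pixels: a listed point, or the origin of a listed thing).
The state is a dict: "t": time; "q": joint angles; "joint_vel": joint speeds; "joint_torque": joint torques, N m; "eef_pos": TCP position; "tool_rot": TCP orientation; "contact_force": force on the tool from outside, world axes, zero at the start; "torque": the same for the moment, N m; "gripper_width": opening from 0.0 (shut) to 1.0 (fully open); "grasp_force": force on a finger pad.
Only numpy, scipy, OpenCV 4.12 (cv2) and the standard library are available. Lean on these libraries where they do the work, as an engineer would, in place of code of your own. Each camera call takes 0.05 s, during which the arm holds its last target. There are 200 camera calls.

## Working session

There is one attempt and no reset: what is moved stays moved. The work goes in short steps, Python scripts to look and compute and a tool call to move; the robot and the scene stay as the last step left them, time stands still between calls to the robot, and variables do not carry over. Pictures are saved under pics/ and viewed, at most 10 in all, crops included, and the job is handed in when it is done.

Besides the shell and the picture viewer there is one more tool, called after ">>>" as a command line: name --argument value ..., lists and objects as JSON in quotes. carry_out: Moves the arm, as the interface text tells. Its arguments: {"type":"object","properties":{"rows":{"type":"string"},"claw":{"type":"number"},"force":{"type":"number"}},"required":["rows"]}

```bash
ls; mkdir -p pics; cat > h.py <<'E'
from station import *
import numpy as np, cv2
def K(c):
    f=200/np.tan(np.radians(c["fov_y"])/2); return f
def ray(c,p):
    f=K(c); W=np.linalg.inv(c["world_to_cam"])
    d=np.array([(p[0]-c["cx"])/f,-(p[1]-c["cy"])/f,-1]); return W[:3,3],W[:3,:3]@d
def onz(c,p,z):
    o,d=ray(c,p); return o+d*(z-o[2])/d[2]
def proj(c,P):
    f=K(c); q=c["world_to_cam"]@np.r_[P,1]; return np.array([c["cx"]+f*q[0]/-q[2],c["cy"]-f*q[1]/-q[2]])
E
python3 - <<'E'
from h import *
o=get_obs(); print(o["t"],o["eef_pos"],o["tool_rot"],o["contact_force"])
for n in("side","top"):
    c=read_camera(n); cv2.imwrite(f"pics/{n}0.png",c["img"]); print(n,{k:v for k,v in c.items() if k!="img"})
    for t,z in(("organiser",0),("cover",.05),("seat",.028),("deck_edge",.05),("far_wall",.06),("catch",.05),("drink_can",0),("stapler",0),("label_roll",0)):
        try:
            for r in place_of(n,t)[:3]: print(n,t,round(r["confidence"],2),np.round(r["centre"],1),np.round(onz(c,r["centre"],z),4))
        except Exception as e: print(t,e)
E
```

```text
pics
0.0 [ 0.2393374  -0.63049891  0.23033642] [-8.91423975e-04  9.83584030e-01  1.80448341e-01 -2.42160314e-04] [0.74679436 0.34018988 0.49404569]
side {'fov_y': 42.42414988337505, 'cx': 325.79812290971967, 'cy': 196.55094255801134, 'world_to_cam': array([[ 0.97028516,  0.24149635, -0.01504072, -0.56463116],
       [-0.19131341,  0.80374755,  0.56337292, -0.22069726],
       [ 0.14814145, -0.54375489,  0.82606581, -0.96075498],
       [ 0.        ,  0.        ,  0.        ,  1.        ]])}
side organiser 0.56 [328.4 228.1] [0.509  0.3152 0.    ]
side cover 0.72 [274.4 134.7] [0.3438 0.4909 0.05  ]
side cover 0.69 [225.6 241.8] [0.3328 0.2111 0.05  ]
side cover 0.56 [334.5 177.7] [0.4999 0.4071 0.05  ]
side seat 0.67 [323.1 242.6] [0.511  0.2648 0.028 ]
side deck_edge 0.83 [330.9 215. ] [0.5142 0.3167 0.05  ]
side far_wall 0.61 [314.2 256.6] [0.5072 0.2151 0.06  ]
catch it knows: cover, deck_edge, drink_can, far_wall, label_roll, organiser, seat, stapler
side drink_can 0.69 [442.4 252.5] [0.7421 0.3133 0.    ]
side drink_can 0.33 [397.9 313.8] [0.6776 0.1667 0.    ]
side stapler 0.74
[... 687 characters left out ...]
0.5127 0.2635 0.    ]
top cover 0.93 [245.6 288.7] [0.3185 0.5133 0.05  ]
top cover 0.89 [289.  208.2] [0.501  0.4021 0.05  ]
top cover 0.78 [364.8 283.4] [0.3106 0.2381 0.05  ]
top seat 0.94 [345.2 203.4] [0.5081 0.2651 0.028 ]
top seat 0.69 [319.9 200.8] [0.5191 0.3264 0.028 ]
top deck_edge 0.83 [324.3 199. ] [0.5175 0.3161 0.05  ]
top far_wall 0.61 [366.4 201.6] [0.5015 0.2168 0.06  ]
top far_wall 0.46 [324.9 201.6] [0.5087 0.3155 0.06  ]
catch it knows: cover, deck_edge, drink_can, far_wall, label_roll, organiser, seat, stapler
top drink_can 0.9 [320.1 120.3] [0.7414 0.309  0.    ]
top stapler 0.73 [308.7 302.7] [0.278 0.371 0.   ]
top label_roll 0.77 [374.6 144.2] [0.6653 0.1736 0.    ]
```

View pics/side0.png

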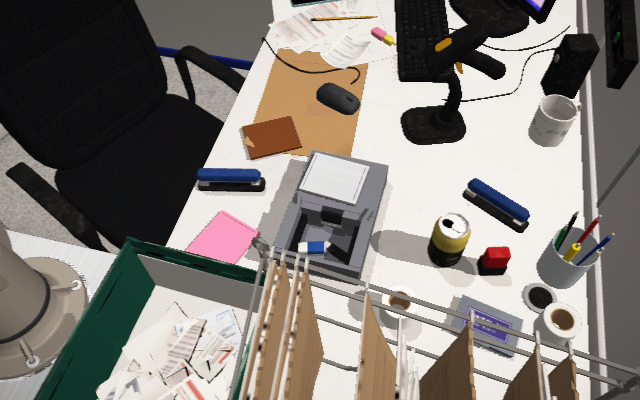

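View pics/top0.png

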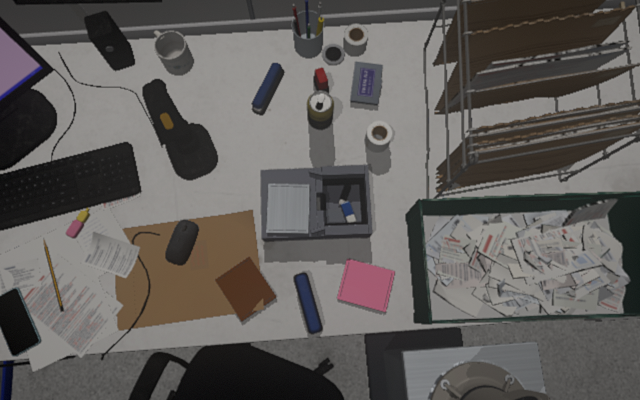

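The side view shows the organiser in the middle, with the light cover on its deck near (334,178), the compartment near (318,245) and the stapler at (231,180). It also shows the can at (450,240) and the white label roll at about (400,300), partly behind the rack. The top view shows the cover at (289,208) and the compartment at (345,203). To the right are a green bin and a hanging-file rack that the arm must clear. The pink and brown plates are decoys.

```bash
cat >> h.py <<'E'
from scipy.optimize import minimize
def T(p,P):
    c,s=np.cos(p[2]),np.sin(p[2]); P=np.asarray(P,float)
    return np.c_[p[0]+c*P[:,0]-s*P[:,1],p[1]+s*P[:,0]+c*P[:,1],P[:,2]]
def box(x0,x1,y0,y1,z0,z1): return [(x,y,z) for x in(x0,x1) for y in(y0,y1) for z in(z0,z1)]
ORG=[box(-.15,0,-.085,.085,0,.05),box(0,.112,-.085,.085,0,.06)]
COV=[box(-.05,.05,-.06,.06,.05,.058)]
def sil(c,p,bs):
    m=np.zeros((1600,2560),np.uint8)
    for b in bs:
        q=np.array([proj(c,P) for P in T(p,b)])*4+1.5
        cv2.fillConvexPoly(m,cv2.convexHull(q.astype(np.float32)).round().astype(np.int32),1)
    return cv2.resize(m.astype(np.float32),(640,400),interpolation=cv2.INTER_AREA)
def fit(cs,ms,p0,bs):
    def cost(p): return sum(np.abs(sil(c,p,bs)-m).sum()/m.sum() for c,m in zip(cs,ms))
    s=np.array(p0)+np.array([[0,0,0],[.01,0,0],[0,.01,0],[0,0,.1]])
    r=minimize(cost,p0,method="Nelder-Mead",options=dict(initial_simplex=s,xatol=2e-4,fatol=1e-5)); return r.x,r.fun
E
python3 - <<'E'
from h import *
cs=[];mo=[];mc=[]
for n in("side","top"):
    c=read_camera(n); cs.append(c)
    mo.append(min(outline_of(n,"organiser"),key=lambda r:np.hypot(*(r["centre"]-proj(c,[.51,.31,.03]))))["pixels"].astype(np.float32))
    mc.append(min(outline_of(n,"cover"),key=lambda r:np.hypot(*(r["centre"]-proj(c,[.50,.402,.058]))))["pixels"].astype(np.float32))
for nm,S in(("both",[0,1]),("side",[0]),("top",[1])):
    a,fa=fit([cs[i] for i in S],[mo[i] for i in S],[.511,.316,-1.66],ORG)
    b,fb=fit([cs[i] for i in S],[mc[i] for i in S],[.50,.402,-1.66],COV)
    print(nm,"org",a.round(4),np.degrees(a[2]).round(1),round(fa,3),"cov",b.round(4),np.degrees(b[2]).round(1),round(fb,3))
    if nm=="both": A,B=a,b
L=cs[0]["img"].copy();R=cs[1]["img"].copy()
L2=cv2.resize(L[130:290,240:420],None,fx=2.2,fy=2.2,interpolation=cv2.INTER_CUBIC)
def ov(img,c,x0,y0,f):
    for p,pts in((A,[(-.15,-.085,.05),(-.15,.085,.05),(0,.085,.05),(0,-.085,.05)]),(B,[(-.05,-.06,.058),(-.05,.06,.058),(.05,.06,.058),(.05,-.06,.058)])):
        q=(np.array([proj(c,P) for P in T(p,pts)])-[x0,y0])*f
        cv2.polylines(img,[q.round().astype(np.int32)],True,(0,0,255),1)
    return img
L2=ov(L2,cs[0],240,130,2.2)
R2=ov(cv2.resize(np.minimum(R[150:260,240:400]*1.8,255).astype(np.uint8),None,fx=2.2,fy=2.2,interpolation=cv2.INTER_CUBIC),cs[1],240,150,2.2)
L3=cv2.resize(L[230:400,220:620],(400,170)); R3=cv2.resize(np.minimum(R[0:330,400:640]*1.8,255).astype(np.uint8),(240,330))
cv=np.zeros((600,800,3),np.uint8)
cv[:352,:396]=L2; cv[:242,400:752]=R2; cv[380:550,:400]=L3; cv[250:580,420:660]=R3
cv2.imwrite("pics/c1.png",cv)
E
```

```text
both org [ 0.5124  0.3198 -1.6052] -92.0 0.751 cov [ 0.4992  0.4039 -1.6705] -95.7 2.045
side org [ 0.5122  0.3196 -1.6024] -91.8 0.376 cov [ 0.4992  0.4038 -1.6565] -94.9 0.053
top org [ 0.5124  0.32   -1.609 ] -92.2 0.374 cov [ 1.1556 -0.1558 -4.7933] -274.6 1.0
```

View pics/c1.png

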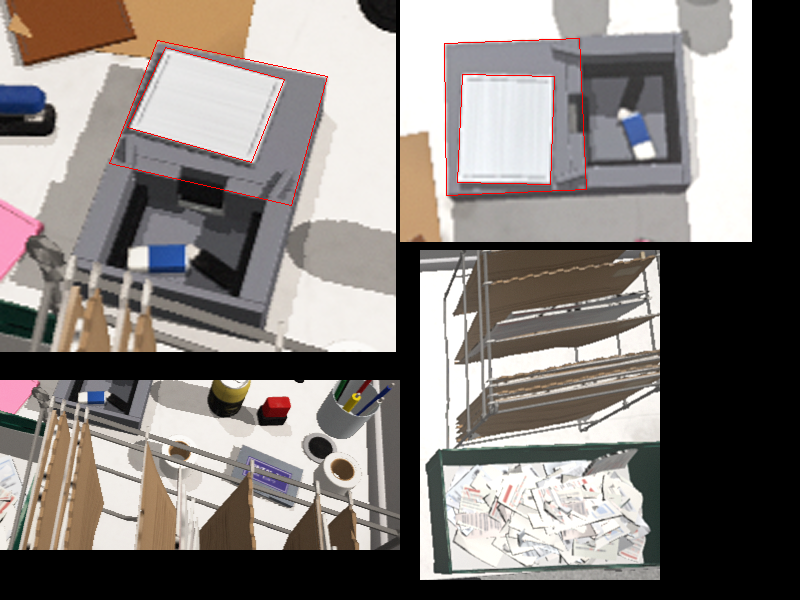

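```bash
python3 - <<'E'
from h import *
cs=[];mo=[];mc=[]
for n in("side","top"):
    c=read_camera(n); cs.append(c)
    C=[r for r in outline_of(n,"cover")]
    for r in C: print(n,r["centre"],r["pixels"].sum(),round(r["confidence"],2))
    m=min(C,key=lambda r:np.hypot(*(np.array(r["centre"])-proj(c,[.499,.404,.058]))))["pixels"].astype(np.uint8)
    mc.append(m.astype(np.float32))
    o=min(outline_of(n,"organiser"),key=lambda r:np.hypot(*(np.array(r["centre"])-proj(c,[.51,.31,.03]))))["pixels"].astype(np.uint8)|m
    k,_=cv2.findContours(cv2.morphologyEx(o,cv2.MORPH_CLOSE,np.ones((5,5))),cv2.RETR_EXTERNAL,cv2.CHAIN_APPROX_NONE)
    f=np.zeros_like(o); cv2.drawContours(f,[max(k,key=cv2.contourArea)],-1,1,-1); mo.append(f.astype(np.float32))
for nm,S in(("both",[0,1]),("side",[0]),("top",[1])):
    a,fa=fit([cs[i] for i in S],[mo[i] for i in S],[.512,.318,-1.63],ORG)
    print(nm,"org",a.round(4),np.degrees(a[2]).round(1),round(fa,3))
    if min(mc[i].sum() for i in S)>500:
        b,fb=fit([cs[i] for i in S],[mc[i] for i in S],[.499,.404,-1.66],COV)
        d=T([0,0,-a[2]],[[b[0]-a[0],b[1]-a[1],0]])[0]
        print("cov",b.round(4),np.degrees(b[2]-a[2]).round(1),round(fb,3),"in org",d.round(4))
for px in((262,247),(242,375),(293,258)):
    for z in(.0,.1,.15,.2,.25,.3,.35): 
        P=onz(cs[0],px,z); print(px,z,P.round(3),proj(cs[1],P).round(0))
for px in((437,50),(427,195),(412,200),(412,320)): print(px,[onz(cs[1],px,z).round(3)[:2] for z in(0,.1,.2,.3)])
E
```

```text
side [271.5, 135.6] 1747 0.95
side [333.7, 179.7] 2396 0.91
side [226.7, 237.6] 2244 0.86
side [335.9, 227.6] 7221 0.69
top [363.4, 282.2] 2143 0.94
top [244.1, 286.2] 2115 0.72
top [286.9, 209.0] 2023 0.56
both org [ 0.5123  0.32   -1.6037] -91.9 0.06
cov [ 0.4999  0.4048 -1.6624] -3.4 0.089 in org [-0.0843 -0.0152  0.    ]
side org [ 0.5123  0.3191 -1.6062] -92.0 0.043
cov [ 0.5     0.4043 -1.6616] -3.2 0.032 in org [-0.0847 -0.0152  0.    ]
top org [ 0.512   0.3204 -1.6055] -92.0 0.016
cov [ 0.5001  0.4056 -1.6447] -2.2 0.049 in org [-0.0847 -0.0149  0.    ]
(262, 247) 0.0 [0.39  0.241 0.   ] [358. 252.]
(262, 247) 0.1 [0.418 0.192 0.1  ] [383. 232.]
(262, 247) 0.15 [0.432 0.167 0.15 ] [396. 221.]
(262, 247) 0.2 [0.447 0.142 0.2  ] [411. 209.]
(262, 247) 0.25 [0.461 0.118 0.25 ] [428. 196.]
(262, 247) 0.3 [0.475 0.093 0.3  ] [446. 181.]
(262, 247) 0.35 [0.489 0.068 0.35 ] [465. 165.]
(242, 375) 0.0 [ 0.434 -0.007  0.   ] [456. 227.]
(242, 375) 0.1 [ 0.458 -0.029  0.1  ] [477. 209.]
(242, 375) 0.15 [ 0.469 -0.04   0.15 ] [488. 198.]
(242, 375) 0.2 [ 0.481 -0.051  0.2  ] [501. 187.]
[... 201 characters left out ...]
293, 258) 0.1 [0.478 0.184 0.1  ] [384. 206.]
(293, 258) 0.15 [0.489 0.159 0.15 ] [397. 196.]
(293, 258) 0.2 [0.499 0.135 0.2  ] [412. 185.]
(293, 258) 0.25 [0.51  0.111 0.25 ] [428. 172.]
(293, 258) 0.3 [0.52  0.087 0.3  ] [446. 158.]
(293, 258) 0.35 [0.531 0.063 0.35 ] [465. 143.]
(437, 50) [array([ 0.922, -0.022]), array([0.865, 0.009]), array([0.808, 0.041]), array([0.751, 0.073])]
(427, 195) [array([0.521, 0.056]), array([0.498, 0.081]), array([0.474, 0.106]), array([0.451, 0.131])]
(412, 200) [array([0.511, 0.095]), array([0.488, 0.117]), array([0.466, 0.139]), array([0.443, 0.161])]
(412, 320) [array([0.22 , 0.129]), array([0.222, 0.149]), array([0.224, 0.168]), array([0.226, 0.187])]
```

>>> carry_out --rows "0 0 40 0;0 0 40 0;0 0 40 0;0 0 40 0;0 0 40 0;24 36 0 3.5;24 36 0 3.5;24 36 0 3.5;24 36 0 3.5;24 36 0 3.5" --claw 0 --force 20

```text
t: 2.75
eef_pos: [0.3602, -0.4498, 0.4315]
tool_rot: [0.0, 0.944, 0.329, 0.0]
contact_force: [-0.3, -0.9, 0.3]
gripper_width: 0.001
grasp_force: 0.0
```

>>> carry_out --rows "27 42 0 3;27 42 0 3;27 42 0 3;27 42 0 3;27 42 0 3;27 42 0 3;0 50 0 3;0 50 0 3;0 50 0 3;0 50 0 3"

```text
t: 4.0
eef_pos: [0.5213, 0.0025, 0.4316]
tool_rot: [0.0, 0.827, 0.562, 0.0]
contact_force: [-0.2, -0.6, 0.8]
gripper_width: -0.003
grasp_force: 0.0
```

>>> carry_out --rows "0 50 0 3;0 50 0 3;0 50 0 3;0 50 0 3;-20 50 0 3;-20 50 0 3;-22 50 0 1.6;-22 30 0 0;-22 20 0 0;0 8 0 0"

```text
t: 5.25
eef_pos: [0.4135, 0.4106, 0.4318]
tool_rot: [-0.0, 0.719, 0.695, 0.0]
contact_force: [-0.2, -0.3, 0.4]
gripper_width: 0.001
grasp_force: 0.0
```

>>> carry_out --rows "-2 -1 -50 0;-2 -1 -50 0;-2 -1 -50 0;0 -1 -50 0;0 -1 -50 0;0 0 -50 0;0 0 -20 0;0 0 -10 0;0 0 0 0"

```text
t: 6.38
eef_pos: [0.4103, 0.4044, 0.1021]
tool_rot: [0.0, 0.72, 0.694, 0.001]
contact_force: [0.1, -0.5, -0.5]
gripper_width: -0.004
grasp_force: 0.0
```

```bash
python3 - <<'E'
from h import *
o=get_obs(); print(o["eef_pos"])
s=read_camera("side"); t=read_camera("top")
a=cv2.resize(s["img"][120:290,190:400],None,fx=1.9,fy=1.9,interpolation=cv2.INTER_CUBIC)
b=cv2.resize(np.minimum(t["img"][140:310,230:430]*1.8,255).astype(np.uint8),None,fx=1.9,fy=1.9,interpolation=cv2.INTER_CUBIC)
cv2.imwrite("pics/c2.png",np.hstack([a,b]))
E
```

```text
[0.41027048 0.40442056 0.10210763]
```

View pics/c2.png

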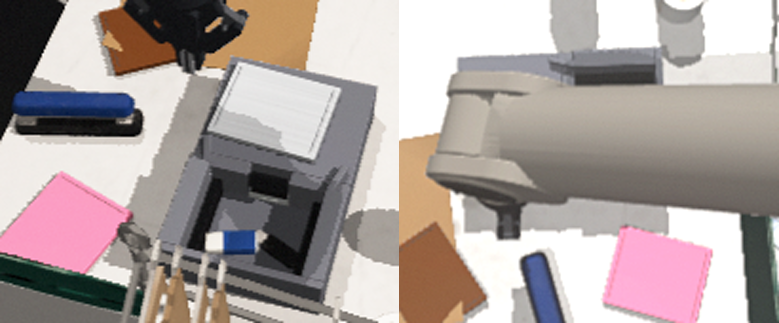

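The side view shows the closed fingers at about (295,155) in full-image pixels, just off the near side of the cover. The cover and stapler haven't moved. The arm blocks the top view, so I'll track the cover with the side camera.

>>> carry_out --rows "0 0 -25 0;0 0 -18 0;0 0 -6 0;0 0 0 0;4 0 0 0;4 0 0 0;4 0 0 0;3 0 0 0;3 0 0 0;3 0 0 0"

```text
t: 7.72
eef_pos: [0.4307, 0.4039, 0.0523]
tool_rot: [-0.0, 0.72, 0.694, 0.0]
contact_force: [-0.5, -0.4, -0.1]
gripper_width: -0.005
grasp_force: 0.0
```

```bash
cat > m.py <<'E'
from h import *
A=np.array([.5122,.3195,-1.605])
def cov(p0,save=None):
    c=read_camera("side"); C=outline_of("side","cover")
    m=min(C,key=lambda r:np.hypot(*(np.array(r["centre"])-proj(c,[p0[0],p0[1],.058]))))
    b,f=fit([c],[m["pixels"].astype(np.float32)],p0,COV)
    d=T([0,0,-A[2]],[[b[0]-A[0],b[1]-A[1],0]])[0]
    print("conf",round(m["confidence"],2),"cover",b.round(4),"in org mm",(d[:2]*1000).round(1),"rel yaw",np.degrees(b[2]-A[2]).round(1),"cost",round(f,3))
    if save: cv2.imwrite(save,cv2.resize(c["img"][120:290,190:420],None,fx=3,fy=3,interpolation=cv2.INTER_CUBIC))
    o=get_obs(); e=o["eef_pos"]; d=T([0,0,-A[2]],[[e[0]-A[0],e[1]-A[1],e[2]]])[0]
    print("tcp in org mm",(d*1000).round(1),"F",o["contact_force"].round(1),"t",o["t"])
E
python3 -c "
from m import *
cov([.5,.4045,-1.66])"
```

```text
conf 0.94 cover [ 0.5005  0.4045 -1.6617] in org mm [-84.5 -14.6] rel yaw -3.2 cost 0.134
tcp in org mm [-81.5 -84.1  52.3] F [-0.3  0.3 -0.2] t 7.825
```

>>> carry_out --rows "3 0 0 0;3 0 0 0;3 0 0 0;0 0 0 0"

```text
t: 8.32
eef_pos: [0.4399, 0.4039, 0.0523]
tool_rot: [0.0, 0.72, 0.694, 0.0]
contact_force: [0.4, 0.2, -0.2]
gripper_width: 0.003
grasp_force: 0.0
```

```bash
python3 -c "
from m import *
cov([.5,.4045,-1.66],'pics/c3.png')"
```

```text
conf 0.89 cover [ 0.5075  0.405  -1.6542] in org mm [-85.3  -7.6] rel yaw -2.8 cost 0.138
tcp in org mm [-81.9 -75.3  52.3] F [1.  0.  0.4] t 8.425
```

View pics/c3.png

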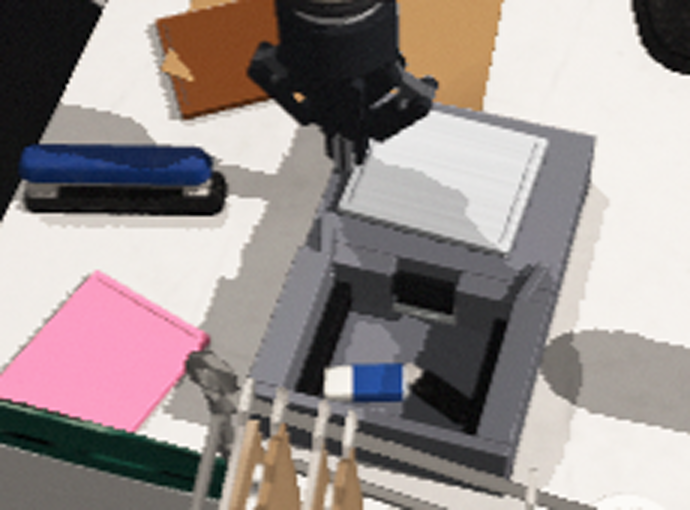

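The fingertips now touch the near side of the cover, at about (345,170) in the crop. They have pushed it some 7 mm across, with the stapler and compartment untouched.

>>> carry_out --rows "2 0 0 0;2 0 0 0;2 0 0 0;2 0 0 0;0 0 0 0;-10 0 0 0;-10 0 20 0;0 0 30 0;0 0 10 0"

```text
t: 9.55
eef_pos: [0.4276, 0.4054, 0.1153]
tool_rot: [-0.0, 0.72, 0.694, 0.002]
contact_force: [0.2, -0.1, 0.2]
gripper_width: 0.002
grasp_force: 0.0
```

```bash
python3 -c "
from m import *
cov([.515,.4045,-1.65])"
```

```text
conf 0.72 cover [ 0.5142  0.4052 -1.6334] in org mm [-85.7  -0.9] rel yaw -1.6 cost 0.032
tcp in org mm [-82.3 -87.2 114.1] F [ 1.7 -0.   0. ] t 9.65
```

>>> carry_out --rows "22 17 0 0;22 17 0 0;23 17 0 0;23 16 0 0;0 0 -25 0;0 0 -20 0;0 0 -10 0;0 0 0 0" --claw 50

```text
t: 10.65
eef_pos: [0.5169, 0.4703, 0.0563]
tool_rot: [0.0, 0.72, 0.694, -0.001]
contact_force: [-0.2, -0.1, 0.4]
gripper_width: 0.59
grasp_force: 0.0
```

```bash
python3 -c "
from m import *
cov([.515,.4045,-1.65],'pics/c4.png')"
```

```text
conf 0.55 cover [ 0.5141  0.4057 -1.6288] in org mm [-86.2  -1.1] rel yaw -1.4 cost 0.053
tcp in org mm [-151.8    0.3   58. ] F [-0.2  0.2  0.2] t 10.75
```

View pics/c4.png

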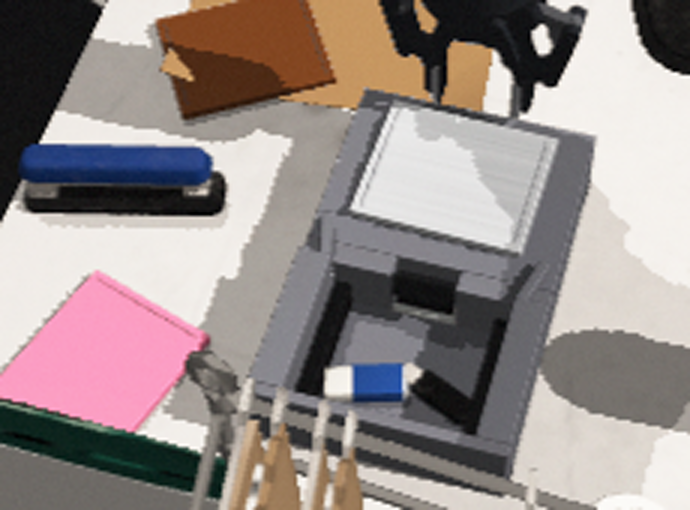

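The two open fingers stand behind the cover's rear edge, at about (437,100) and (516,115) in the crop, roughly level across it. Next I'll lower them gently to find the deck.

>>> carry_out --rows "0 0 -2 0;0 0 -2 0;0 0 -1 0;0 0 0 0"

```text
t: 11.25
eef_pos: [0.5176, 0.4708, 0.0523]
tool_rot: [0.0, 0.72, 0.694, -0.0]
contact_force: [0.1, 0.3, -0.1]
gripper_width: 0.587
grasp_force: 0.0
```

>>> carry_out --rows "0 0 -2 0;0 0 -1 0;0 0 0 0"

```text
t: 11.62
eef_pos: [0.5175, 0.4709, 0.0491]
tool_rot: [-0.0, 0.72, 0.694, -0.0]
contact_force: [0.8, -0.3, -0.8]
gripper_width: 0.582
grasp_force: 0.0
```

>>> carry_out --rows "0 0 -1.5 0;0 0 0 0"

```text
t: 11.88
eef_pos: [0.5175, 0.4709, 0.0477]
tool_rot: [0.0, 0.72, 0.694, -0.0]
contact_force: [0.1, 0.1, -0.1]
gripper_width: 0.586
grasp_force: 0.0
```

>>> carry_out --rows "0 0 -1.5 0;0 0 0 0"

```text
t: 12.12
eef_pos: [0.5177, 0.4711, 0.0471]
tool_rot: [0.0, 0.72, 0.694, 0.0]
contact_force: [-1.4, -1.0, 5.9]
gripper_width: 0.585
grasp_force: 2.6
```

>>> carry_out --rows "0 0 3 0;0 -3 0 0;0 -4 0 0;0 -4 0 0;-1 -5 0 0;0 -5 0 0;0 -5 0 0;0 -5 0 0;-1 -5 0 0;0 0 0 0"

```text
t: 13.38
eef_pos: [0.5156, 0.4341, 0.0492]
tool_rot: [0.0, 0.72, 0.694, -0.0]
contact_force: [-0.4, -0.8, -1.0]
gripper_width: 0.581
grasp_force: 0.0
```

```bash
python3 -c "
from m import *
cov([.513,.375,-1.61],'pics/c5.png')"
```

```text
conf 0.87 cover [ 0.5131  0.3728 -1.6065] in org mm [-53.3  -0.9] rel yaw -0.1 cost 0.041
tcp in org mm [-115.2   -0.6   49.2] F [0.  0.2 0.9] t 13.475
```

>>> carry_out --rows "0 -5 0 0;0 -5 0 0;-1 -5 0 0;0 -5 0 0;0 -5 0 0;0 -5 0 0;0 -5 0 0;-1 -5 0 0;0 -5 0 0;0 0 0 0"

```text
t: 14.72
eef_pos: [0.5137, 0.3891, 0.0492]
tool_rot: [0.0, 0.72, 0.694, -0.0]
contact_force: [0.4, -0.2, -0.1]
gripper_width: 0.587
grasp_force: 0.0
```

```bash
python3 -c "
from m import *
cov([.513,.33,-1.605],'pics/c5.png')"
```

```text
conf 0.91 cover [ 0.5115  0.3275 -1.6045] in org mm [-8. -1.] rel yaw 0.0 cost 0.031
tcp in org mm [-70.1  -1.   49.2] F [-1.1  0.8  1. ] t 14.825
```

View pics/c5.png

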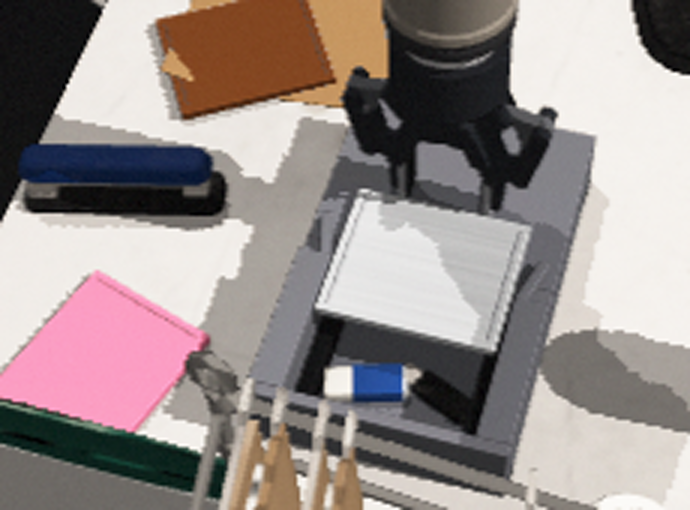

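The cover lies square between the guides, its front edge at about (405,335) in the crop, overhanging the open compartment. The two fingers are behind it at about (400,200) and (488,205).

>>> carry_out --rows "0 -4 0 0;0 -4 0 0;0 -4 0 0;-1 -4 0 0;0 -4 0 0;0 -4 0 0;0 -4 0 0;0 -4 0 0;0 0 0 0"

```text
t: 15.95
eef_pos: [0.5126, 0.3569, 0.049]
tool_rot: [0.0, 0.72, 0.694, -0.001]
contact_force: [0.1, 0.2, -0.0]
gripper_width: 0.587
grasp_force: 0.0
```

>>> carry_out --rows "-1 -4 0 0;0 -4 0 0;0 -4 0 0;0 -3 0 0;0 -3 0 0;0 0 0 0"

```text
t: 16.7
eef_pos: [0.5117, 0.3395, 0.0493]
tool_rot: [0.0, 0.72, 0.694, -0.0]
contact_force: [0.0, -0.7, 0.5]
gripper_width: 0.577
grasp_force: 0.0
```

```bash
python3 -c "
from m import *
cov([.511,.275,-1.605],'pics/c6.png')"
```

```text
conf 0.67 cover [ 0.5112  0.2741 -1.5764] in org mm [45.4  0.5] rel yaw 1.6 cost 0.072
tcp in org mm [-20.3  -1.3  49.3] F [-0.  -0.8  0. ] t 16.8
```

View pics/c6.png

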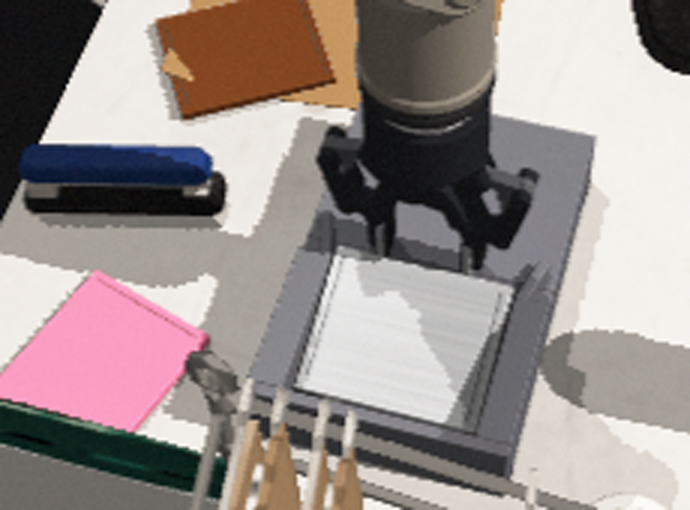

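The front of the cover has dropped onto the ledge between the cheeks. Its rear edge still rests on the deck edge, in front of the fingers at about (380,250) and (470,265) in the crop.

>>> carry_out --rows "0 -2 0 0;0 -2 0 0;0 -2 0 0;0 -2 0 0;0 0 0 0"

```text
t: 17.42
eef_pos: [0.5116, 0.3316, 0.0493]
tool_rot: [0.0, 0.72, 0.694, -0.0]
contact_force: [0.1, 0.5, -0.4]
gripper_width: 0.589
grasp_force: 0.0
```

>>> carry_out --rows "0 -1 0 0;0 -1 0 0;0 0 0 0"

```text
t: 17.8
eef_pos: [0.5116, 0.3298, 0.0493]
tool_rot: [0.0, 0.72, 0.694, -0.0]
contact_force: [0.1, -0.6, -0.1]
gripper_width: 0.583
grasp_force: 0.1
```

>>> carry_out --rows "0 -1 0 0;0 -1 0 0;0 0 0 0"

```text
t: 18.18
eef_pos: [0.5116, 0.3276, 0.0493]
tool_rot: [0.0, 0.72, 0.694, -0.0]
contact_force: [-0.5, 1.2, -0.0]
gripper_width: 0.585
grasp_force: 0.0
```

>>> carry_out --rows "0 1 6 0;0 0 15 0;0 -12 4 0;-1 -13 0 0;0 0 0 0"

```text
t: 18.8
eef_pos: [0.5108, 0.3013, 0.0739]
tool_rot: [0.001, 0.721, 0.693, -0.001]
contact_force: [-0.1, 0.4, -0.5]
gripper_width: 0.585
grasp_force: 0.0
```

>>> carry_out --rows "0 0 -8 0;0 0 -6 0;0 0 -4 0;0 0 0 0"

```text
t: 19.3
eef_pos: [0.5102, 0.304, 0.0557]
tool_rot: [-0.0, 0.72, 0.694, -0.0]
contact_force: [0.8, 0.3, 0.5]
gripper_width: 0.589
grasp_force: 0.0
```

>>> carry_out --rows "0 0 -2 0;0 0 -2 0;0 0 0 0"

```text
t: 19.68
eef_pos: [0.5105, 0.3039, 0.0522]
tool_rot: [-0.0, 0.72, 0.694, -0.0]
contact_force: [-1.1, -0.4, -0.4]
gripper_width: 0.584
grasp_force: 0.0
```

>>> carry_out --rows "0 0 -2 0;0 0 -2 0;0 0 0 0"

```text
t: 20.05
eef_pos: [0.5107, 0.3037, 0.0482]
tool_rot: [0.0, 0.72, 0.694, -0.0]
contact_force: [-0.1, -1.2, 0.0]
gripper_width: 0.589
grasp_force: 0.4
```

>>> carry_out --rows "0 0 -1 0;0 0 -1 0;0 0 0 0"

```text
t: 20.42
eef_pos: [0.5107, 0.3038, 0.0463]
tool_rot: [0.0, 0.72, 0.694, -0.0]
contact_force: [0.6, -2.0, 2.7]
gripper_width: 0.589
grasp_force: 1.2
```

```bash
python3 -c "
from m import *
cov([.511,.267,-1.605],'pics/c7.png')"
```

```text
conf 0.72 cover [ 0.5124  0.2701 -1.5845] in org mm [49.3  1.9] rel yaw 1.2 cost 0.254
tcp in org mm [15.7 -1.  46.3] F [ 0.9 -1.2  2.2] t 20.525
```

View pics/c7.png

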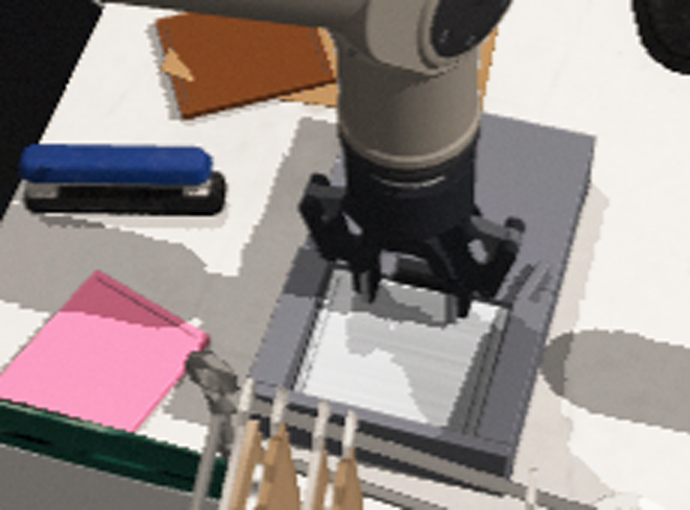

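The cover lies between the cheeks with its front on the ledge and its raised rear under the fingertips, at about (368,295) and (462,310) in the crop. First contact at about 49 mm fits a rear edge resting on the catch slope. Now I'll press it down.

>>> carry_out --rows "0 0 -2 0;0 0 -1 0;0 0 0 0"

```text
t: 20.9
eef_pos: [0.5107, 0.3041, 0.0435]
tool_rot: [0.0, 0.72, 0.694, 0.0]
contact_force: [0.4, -1.0, 4.5]
gripper_width: 0.584
grasp_force: 2.3
```

>>> carry_out --rows "0 0 -2 0;0 0 -1 0;0 0 0 0"

```text
t: 21.28
eef_pos: [0.5103, 0.3041, 0.04]
tool_rot: [-0.0, 0.72, 0.694, -0.0]
contact_force: [0.1, 1.3, 0.4]
gripper_width: 0.587
grasp_force: 0.1
```

>>> carry_out --rows "0 0 -2 0;0 0 -1 0;0 0 0 0"

```text
t: 21.65
eef_pos: [0.5104, 0.3038, 0.0371]
tool_rot: [-0.0, 0.72, 0.694, -0.0]
contact_force: [0.0, 0.1, 0.3]
gripper_width: 0.588
grasp_force: 0.0
```

>>> carry_out --rows "0 0 -2 0;0 0 -1 0;0 0 0 0"

```text
t: 22.02
eef_pos: [0.5105, 0.3037, 0.0341]
tool_rot: [0.0, 0.72, 0.694, -0.0]
contact_force: [0.8, -0.2, 0.1]
gripper_width: 0.587
grasp_force: 0.0
```

>>> carry_out --rows "0 0 -1 0;0 0 0 0"

```text
t: 22.28
eef_pos: [0.5105, 0.3038, 0.0332]
tool_rot: [0.0, 0.72, 0.694, -0.0]
contact_force: [0.4, -0.4, 0.6]
gripper_width: 0.584
grasp_force: 0.0
```

>>> carry_out --rows "0 0 -1 0;0 0 0 0"

```text
t: 22.52
eef_pos: [0.5106, 0.3039, 0.0331]
tool_rot: [0.0, 0.72, 0.694, -0.0]
contact_force: [-2.5, -1.7, 7.2]
gripper_width: 0.583
grasp_force: 3.7
```

>>> carry_out --rows "0 0 -1 0;0 0 0 0"

```text
t: 22.78
eef_pos: [0.5106, 0.3039, 0.033]
tool_rot: [0.001, 0.72, 0.694, -0.0]
contact_force: [-3.9, -3.7, 16.4]
gripper_width: 0.589
grasp_force: 8.1
```

>>> carry_out --rows "0 0 4 0;0 0 10 0;0 0 30 0;0 0 50 0;0 0 50 0;0 30 40 0;-30 40 30 0;-40 40 0 0;-40 40 0 0;0 0 0 0"

```text
t: 24.02
eef_pos: [0.395, 0.4582, 0.2465]
tool_rot: [-0.002, 0.717, 0.697, 0.001]
contact_force: [0.7, -0.9, 0.0]
gripper_width: 0.588
grasp_force: 0.0
```

```bash
python3 - <<'E'
from m import *
COV[0][:]=box(-.05,.05,-.06,.06,.028,.036)
cov([.5104,.267,-1.605])
a=read_camera("side"); b=read_camera("top")
L=cv2.resize(a["img"][170:290,240:400],None,fx=3,fy=3,interpolation=cv2.INTER_CUBIC)
R=cv2.resize(np.minimum(b["img"][100:220,280:400]*1.8,255).astype(np.uint8),None,fx=2.6,fy=3,interpolation=cv2.INTER_CUBIC)
cv2.imwrite("pics/c8.png",np.hstack([L,R])[:, :800])
for n,c in(("side",a),("top",b)):
    for t in("drink_can","stapler","label_roll"):
        for r in place_of(n,t)[:2]: print(n,t,round(r["confidence"],2),onz(c,r["centre"],0).round(4))
E
```

```text
conf 0.93 cover [ 0.1677  1.1775 -1.4721] in org mm [-845.7 -373.7] rel yaw 7.6 cost 1.0
tcp in org mm [-130.8 -116.7  245.6] F [ 0.1  0.3 -0.4] t 24.125
side drink_can 0.58 [0.6768 0.1647 0.    ]
side drink_can 0.55 [0.7372 0.3179 0.    ]
side stapler 0.9 [0.2854 0.3724 0.    ]
side label_roll 0.59 [0.6779 0.1681 0.    ]
side label_roll 0.58 [0.5001 0.3445 0.    ]
top drink_can 0.62 [0.7485 0.303  0.    ]
top stapler 0.89 [0.2854 0.3664 0.    ]
top label_roll 0.78 [0.6712 0.1683 0.    ]
```

View pics/c8.png

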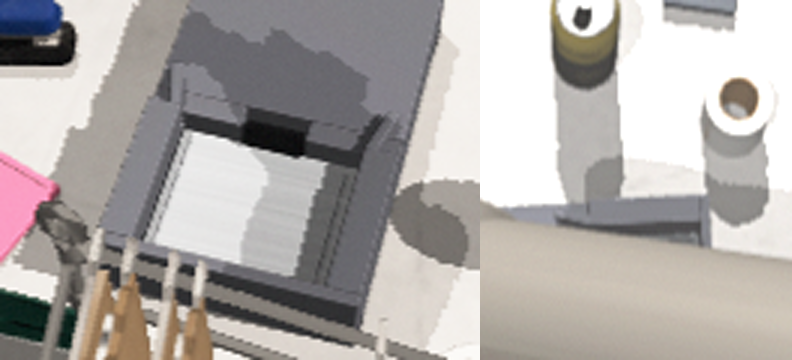

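The cover lies level inside the compartment, and the black catch nose projects over its rear edge at about (275,135) in the crop. The press stopped firm at 36 mm, the height of a seated cover's top. The can, stapler and label roll read where they were before, within the networks' error.

```bash
python3 -c "
from station import *
print(hand_in())"
```

```text
the job is handed in; nothing more can be done
None
```

The cover is seated level in the compartment with the catch sprung back over its rear edge, the can, stapler and label roll are where they were, and the job was handed in at about 24 s.

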